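Three clicks on the guarded speed dial

ROBOT

A 6-joint arm with a two-finger parallel gripper is mounted at the origin on the work surface; the furniture and walls round the work are solid. World frame = base frame: x ahead of the robot, y to its left, z up, the work surface at z = 0. Lengths are in mm, angles in rad, forces in N, time in s.
With the tool pointing down it reaches from about 275 to 825 mm from the base axis. Payload 5.2 kg.
Tool frame: the origin (TCP) lies at the centre of the arm's flange, where the gripper is bolted on; the fingertips stand 186 mm ahead of it and the grasp point (between the pads) lies 167 mm ahead of it; z points along the fingers, y is the line along which they close (so a half turn about z gives the same grasp; the last joint's range is limited). The gripper opens to 93 mm and grips with 3 to 60 N. Pads are 15 mm wide; open, the fingers measure 128 mm over their backs; the gripper's body (75 mm by 188 mm) begins 65 mm behind the grasp point.
Start: joints at [1.134, 0.259, 1.535, -0, 1.348, -0.203], TCP at [127.399, 535.047, 404.753] pointing down, gripper open.
Joint ranges: [-3.14, 3.14], [-0.91, 2.08], [0.19, 2.58], [-1.22, 4.36], [0.22, 2.71], [-3.12, 3.12]. Speed limits (rad/s): [2.57, 2.57, 3.14, 3.14, 3.14, 3.14].

INTERFACE

Orientations are given as [roll, pitch, yaw] about the fixed x, y, z axes, in that order (R = Rz(yaw) Ry(pitch) Rx(roll)).
In Python, from bench import robot gives the robot as it stands.
- The arm moves only by the shell command python3 -m creep 'ROWS'. ROWS is a JSON object of lists of equal length, an entry for each row: "fingers": the opening, from -1 (shut) to 1 (fully open), so that 0 is half open; "slide": the shift along the world's x, y, z in mm, a list of three; "rot": the turn, a rotation vector about the world's x, y, z in units of 6 degrees (1.0 is 6 degrees), a list of three. In form: {"fingers": [fingers, ...], "slide": [[dx, dy, dz], ...], "rot": [[ax, ay, az], ...]}. A call has 1 to 5 rows; each row shifts and turns the commanded pose from where the row before left it; what a row does not reach is not made up. A row lasts 1/12 s, in which the tool goes at most 41.7 mm and 7.16 degrees, less where a joint would pass 70% of its speed; a pose out of reach is approached as far as the arm can. A call with a gripper value outside its range is refused whole. The fingers move at their own pace and stop on an object; the grip force is fixed at half the most. Time passes only in rows, so rows that do not move let the fingers close. It gives the time, the measured TCP pose, the force, the opening and the grip force at its end, in the units of the state.
- robot.get_state(): the state, without advancing time (a new reading comes with each control period).
- robot.read_camera(name): name is "side" or "top" or "wrist"; returns a dict with "img" (400x640x3 uint8, blue, green, red), "camera_matrix" (3x3 intrinsics, pixels), "rvec" (rotation vector, rad) and "tvec" (3), from world to camera coordinates, as OpenCV has them. Camera axes: x right, y down, z forward; pixel columns grow to the right and rows downward; lengths in mm; the calibration is good to about 2 mm. The wrist camera is an equidistant fisheye: a pixel r from the principal point sees the ray r / f radians off the axis. A picture is of the moment at which its call begins. There is no depth.
- robot.finish_job(): hands the job in; it is judged then, once.
The state is a dict: "t": time; "qpos": joint angles; "joint_vel": joint speeds; "tau": joint torques, N m; "tool_pos": TCP position; "tcp_rot": TCP orientation; "ft_force": force on the tool from outside, world axes, zero at the start; "wrist_torque": the same for the moment, N m; "opening": opening from 0.0 (shut) to 1.0 (fully open); "finger_force": force on a finger pad.
Only numpy, scipy, OpenCV 4.12 (cv2) and the standard library are available. Lean on these libraries where they do the work, as an engineer would, in place of code of your own. Each camera call takes 0.05 s, during which the arm holds its last target. There are 200 camera calls.

TASK

Turn up the key-polisher's speed: on the grey speed box, slide the bolt fully aside, lift the metal guard a little by its handle until it is held ajar, push the black catch that the bolt had covered fully aside, and swing the guard right open so that it leans back past upright, clear of the dial. Then turn the dial clockwise by exactly three clicks from where you find it, leaving it settled in its click stop and the guard standing open. Do not disturb the things standing around the box.

Things in the scene. Friction and masses are not known exactly. Their poses are not given: they have to be found in the camera images.
- speed_box: Low grey steel box fixed on the bench, 198 x 220 x 30 mm, its front to the robot. Origin under the dial's axis, on the bench; x points to the back of the box, y to its left, z up. The deck is 30 mm above the bench and reaches from x = -120 to +78 mm, y = -110 to +110 mm. An aluminium guard (hood, 125 x 130 x 50 mm, top 82 mm above the bench) covers the dial from x = -50 to +75 mm. All offsets below, unless said otherwise, are in this frame, with everything as at the start
- bolt (a joint): primary latch: steel slide bolt across the front of the box, in m, 0 closed, 0.07 fully open (slid to the box's +y, its left, against about 1.5 N of friction; it stays where it is left). Its plate (x -95 to -55 mm, y -18 to +70 mm, z 74 to 80 mm) lies over the guard's boss so that the guard cannot rise, and hides the catch
- bolt_post (a point): top of the bolt's upright round finger post, 16 mm in diameter and 32 mm tall (at x = -75, y = +35, z = 112 mm when closed); moves with the bolt. Push or pinch it
- guard (a joint): guard hinge along the back edge of the box, rad, 0 shut, up to 2.0 open (leaning back past upright); with the bolt free it rises only to about 0.12 (ajar), where the catch's nose meets a fixed keeper, until the catch is pushed aside. The hinge is stiff (0.4 N m): the guard stays where it is left. Beyond about 1.7 its front lip no longer overhangs the dial and leaves room for a wrist above it
- guard_handle (a point): middle of the guard's round handle bar, 10 mm thick, 84 mm long along the box's y, its axis 32 mm above the guard's top, at x = -35, z = 114 mm when shut; moves with the guard
- guard_hinge (a point): middle of the guard's hinge axis (x = +75, z = 32 mm), which runs along the box's y; x, y, z axes as the box's
- guard_nose (a point): middle of the lower front edge of the guard's front lip (lip 6 mm thick, 76 mm wide, reaching 44 mm in front of the hood; edge at x = -94, z = 34 mm when shut); moves with the guard. The catch sits on the lip, its steel nose (20 mm wide) reaching 18 mm further forward. Once the guard is well raised it can be pushed right open by this lip and nose from the front, best with a flat outer side of closed fingers (a gripper's linkage can hook on the nose and pull the guard back)
- catch (a joint): secondary catch: slide on the guard's front lip, m, 0 holding, 0.024 fully aside (pushed to the box's -y, its right, against about 1 N of friction; it stays). A low stop blocks it while the guard is shut: it can move only when the guard is raised by 0.07 rad or more
- catch_stub (a point): middle of the top of the catch's black upright stub, 16 mm along x, 20 mm along y, its upper 24 mm free to push, top at x = -82, y = 0, z = 72 mm when shut; moves with the guard and the catch. With the bolt fully open, 42 mm are free on its +y side. Just in front of it stands the keeper, 20 mm wide, top at z = 77 mm, x = -118 to -99 mm
- dial (a joint): dial angle about its upright axis, rad, grows clockwise seen from above; 15 click stops a turn, 0.419 rad (24 degrees) apart, one of them at 0; it rests only in a stop and snaps into the nearest one when let go (peak torque about 0.13 N m). At the start it stands in the stop at -0.419, 0 or 0.419. End stops at -0.95 and 2.75
- dial_grip (a point): on the dial's axis, 58 mm above the bench, mid-way up the dial's bar grip. The black bar is 12 mm wide, 32 mm high (z 38 to 70 mm), reaches 32 mm from the axis on the pointer side and 26 mm on the other; below it is a disc of 48 mm diameter, top at z = 40 mm. This point turns with the dial: its -x axis points along the bar to the pointer
- dial_pointer (a point): pointer end of the dial's bar, 32 mm from the axis, with a short white line on top; at joint value 0 it points to the front of the box (its -x)
- kraft_tape: bystander: roll of brown paper tape lying flat, 100 mm across, 25 mm high, left of the box; origin under its centre
- sax_key: bystander: brass saxophone key, 67 x 105 x 9 mm, left of the box; origin under its centre
- pot_screws: bystander: white-filled clear pot, 48 mm across, 49 mm high, right of the box; origin under its centre
- carton: bystander: small brown carton, 50 x 60 x 60 mm, right of the box; origin under its centre

How it is judged (in metres and radians):
On the way, in this order (a step that is already met when the one before it is completed fails the run):
1. the bolt is slid fully aside (value of joint bolt above 0.06 m and value of joint guard below 0.04 rad), for 0.1 s.
2. the guard is lifted ajar, the catch still holding (value of joint guard between 0.07 and 0.2 rad and value of joint catch below 0.005 m), for 0.2 s.
3. the catch is pushed aside with the guard ajar (value of joint catch above 0.018 m and value of joint guard below 0.2 rad), for 0.1 s.
4. the guard is swung right open, leaning back (value of joint guard above 1.7 rad), for 0.2 s.
At the end, for the whole second after the job is handed in: Bolt at least 60 mm open, catch at least 18 mm aside, guard standing open by more than 1.7 rad, dial at rest three click stops (1.257 rad, within 0.1) clockwise of its start: pointer end 34.8 to 40.2 mm from its starting place, joint dial above 0.6 (value of joint bolt above 0.06 m and value of joint catch above 0.018 m and value of joint guard above 1.7 rad and value of joint dial above 0.6 rad and distance of dial_pointer from where it was at the start of the episode between 0.0348 and 0.0402 m and velocity of joint dial between -0.1 and 0.1 rad/s and velocity of joint guard between -0.1 and 0.1 rad/s); the robot touches nothing.
It fails at once if a bystander is moved by more than 25 mm (distance of any of kraft_tape, sax_key, pot_screws, carton from where it was at the start of the episode above 0.025 m).
It fails at once if a bystander is tipped over (angle between any of pot_screws, carton's own z axis and vertical above 0.5 rad).
It also fails if it takes over 72 s, if anything falls off the work surface, if the arm or the gripper's body presses on something with over 40 N, if the wrist force passes 120 N, or if a joint passes its speed limit or range.

## Working session

There is one attempt and no reset: what is moved stays moved. The work goes in short steps, Python scripts to look and compute and a shell command to move; the robot and the scene stay as the last step left them, time stands still between calls to the robot, and variables do not carry over. Pictures are saved under pics/ and viewed, at most 10 in all, crops included, and the job is handed in when it is done.

```bash
mkdir -p pics; ls; python3 - <<'E'
from bench import robot
import cv2
for n in ("top","side"):
    c=robot.read_camera(n); cv2.imwrite(f"pics/{n}0.png",c["img"]); print(n,c["camera_matrix"].tolist(),c["rvec"],c["tvec"])
print(robot.get_state())
E
```

```text
pics
top [[463.9905112564249, 0.0, 320.6402402493837], [0.0, 463.9905112564249, 205.7658812455619], [0.0, 0.0, 1.0]] [ 2.14375085 -2.10736106  0.17612503] [ 42.1099655  569.15475655 898.55419893]
side [[394.8174978088155, 0.0, 319.58118753676564], [0.0, 394.8174978088155, 197.23094155695784], [0.0, 0.0, 1.0]] [ 2.13487894 -0.3647798   0.20905811] [-512.28860935  214.66404612  805.05492662]
{'t': 0.1, 'qpos': array([ 1.13418650e+00,  2.59272784e-01,  1.53596812e+00, -1.06986079e-05,
        1.34797502e+00, -2.02801831e-01]), 'joint_vel': array([-0.0005806 , -0.00016891, -0.00278954, -0.0004711 ,  0.00011261,
       -0.00040991]), 'tau': array([ 1.04601480e-03, -4.38214588e+01, -2.84643424e+01,  7.20963115e-02,
        3.61408701e-02, -4.84603333e-05]), 'tool_pos': array([127.32552469, 534.86750232, 404.00136619]), 'tcp_rot': array([-3.14000055e+00, -3.16733419e-04,  2.90778678e+00]), 'ft_force': array([-0.3528048 ,  0.35499464, -0.154757  ]), 'wrist_torque': array([-0.0191212 , -0.03613857, -0.02566915]), 'finger_force': 0.0, 'opening': 0.9995852836826586}
```

View pics/top0.png

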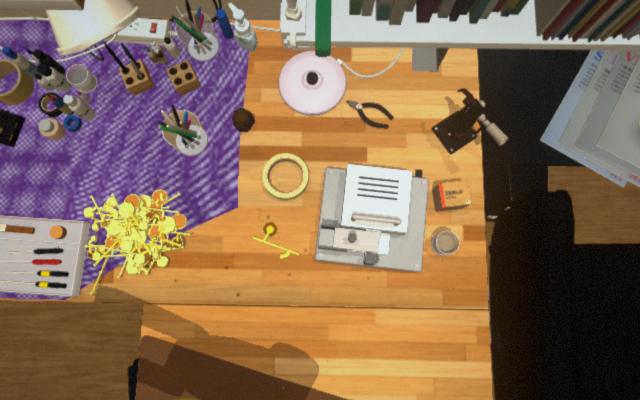

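View pics/side0.png

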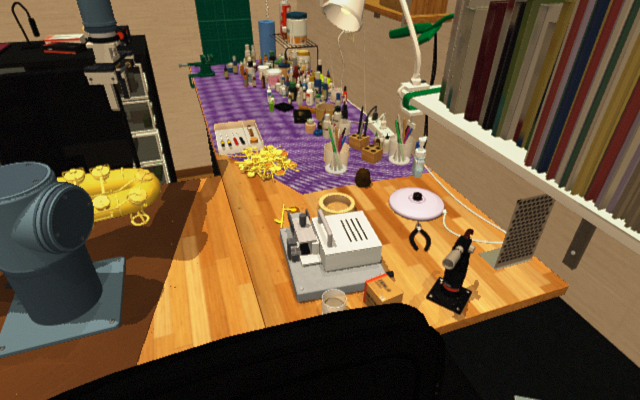

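The top view shows the box with its deck corners near (326,168), (427,172), (422,271) and (316,264). The handle is at about (376,219) and the bolt plate at about (365,241). Next I'll enlarge it.

```bash
python3 - <<'E'
import cv2
a=cv2.imread("pics/top0.png")[155:280,300:470]
b=cv2.imread("pics/side0.png")[195:310,270:410]
cv2.imwrite("pics/topc.png",cv2.resize(a,None,fx=4.7,fy=4.7,interpolation=cv2.INTER_CUBIC))
E
```

```text
(no output)
```

View pics/topc.png

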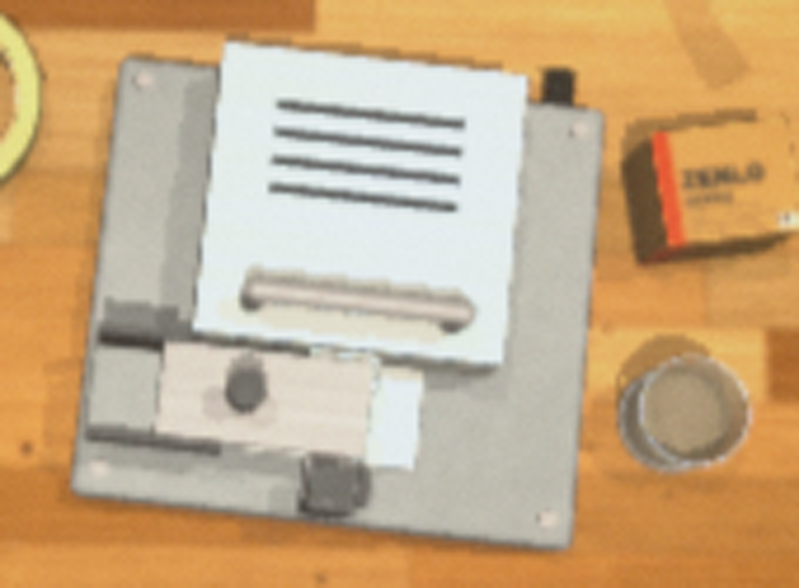

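The crop is clear. Deck corners are at (73,490), (572,547), (603,105) and (122,58), hood corners at (195,330), (502,365), (527,74) and (226,42), the post at (247,383), and the handle runs from (252,287) to (462,312). I'll fit the box pose to these.

```bash
cat > h.py <<'E'
import numpy as np, cv2
from bench import robot
from scipy.spatial.transform import Rotation as R
from scipy.optimize import least_squares
def proj(c,P): return cv2.projectPoints(np.float64(P),c["rvec"],c["tvec"],c["camera_matrix"],None)[0][:,0]
def w(p,pose):  # box -> world
    p=np.atleast_2d(np.float64(p)); o=p.copy(); a=pose[2]; 
    o[:,0]=pose[0]+np.cos(a)*p[:,0]-np.sin(a)*p[:,1]; o[:,1]=pose[1]+np.sin(a)*p[:,0]+np.cos(a)*p[:,1]; return o
E
python3 - <<'E'
from h import *
c=robot.read_camera("top")
B=np.array([[-120,110,30],[-120,-110,30],[78,-110,30],[78,110,30],[-50,65,82],[-50,-65,82],[75,-65,82],[75,65,82],[-75,35,112],[-35,39,114],[-35,-39,114]])
U=np.array([(73,490),(572,547),(603,105),(122,58),(195,330),(502,365),(527,74),(226,42),(247,383),(252,287),(462,312)])/4.7+[300,155]
f=lambda p:(proj(c,w(B,p))-U).ravel()
s=least_squares(f,[500,-100,0],loss="soft_l1"); print(s.x.round(4)); print(s.fun.reshape(-1,2).round(1))
for n,p in dict(post=[-75,35,112],handle=[-35,0,114],stub=[-82,0,72],dial=[0,0,58],hinge=[75,0,32]).items(): print(n,w(p,s.x).round(1))
st=robot.get_state(); print(st["tool_pos"],R.from_euler("xyz",st["tcp_rot"]).as_matrix().round(3))
E
```

```text
[568.7692 -58.303  -31.5122]
[[-1.1  0.3]
 [ 0.2  0.5]
 [ 0.8  0.3]
 [-0.6 -1. ]
 [-0.6 -0.3]
 [ 0.3 -0.3]
 [ 0.1 -0.2]
 [-0.6 -0.4]
 [ 3.3  1.2]
 [ 2.3  0.3]
 [-1.3 -0.4]]
post [[497.5 -16.3 112. ]]
handle [[533.9 -54.9 114. ]]
stub [[487.1 -50.4  72. ]]
dial [[568.8 -58.3  58. ]]
hinge [[643.4 -65.5  32. ]]
[127.32690618 534.88881197 404.11536108] [[-0.973  0.232 -0.001]
 [ 0.232  0.973 -0.001]
 [ 0.    -0.001 -1.   ]]
```

```bash
M='python3 -m creep'
for i in 1; do :; done
python3 -m creep '{"fingers":[-1,-1,-1,-1,-1],"slide":[[18.4,-28.9,0],[18.4,-28.9,0],[18.4,-28.9,0],[18.4,-28.9,0],[18.4,-28.9,0]],"rot":[[0,0,-0.684],[0,0,-0.684],[0,0,-0.684],[0,0,-0.684],[0,0,-0.684]]}'
python3 -m creep '{"fingers":[-1,-1,-1,-1,-1],"slide":[[18.4,-28.9,0],[18.4,-28.9,0],[18.4,-28.9,0],[18.4,-28.9,0],[18.4,-28.9,0]],"rot":[[0,0,-0.684],[0,0,-0.684],[0,0,-0.684],[0,0,-0.684],[0,0,-0.684]]}'
python3 -m creep '{"fingers":[-1,-1,-1,-1,-1],"slide":[[18.4,-28.9,0],[18.4,-28.9,0],[18.4,-28.9,0],[18.4,-28.9,0],[18.4,-28.9,0]],"rot":[[0,0,-0.684],[0,0,-0.684],[0,0,-0.684],[0,0,-0.684],[0,0,-0.684]]}'
python3 -m creep '{"fingers":[-1,-1,-1,-1,-1],"slide":[[18.4,-28.9,0],[18.4,-28.9,0],[18.4,-28.9,0],[18.4,-28.9,0],[18.4,-28.9,0]],"rot":[[0,0,-0.684],[0,0,-0.684],[0,0,-0.684],[0,0,-0.684],[0,0,-0.684]]}'
python3 -m creep '{"fingers":[-1],"slide":[[0,0,0]],"rot":[[0,0,0]]}'
```

```text
t: 0.57
tool_pos: [219.7, 389.1, 404.4]
tcp_rot: [-3.141, 0.0, 2.547]
ft_force: [0.3, 0.3, 0.2]
opening: 0.694
finger_force: 0.0
t: 0.98
tool_pos: [311.7, 244.5, 404.7]
tcp_rot: [3.142, 0.0, 2.188]
ft_force: [0.7, -0.6, -0.0]
opening: 0.331
finger_force: 0.0
t: 1.4
tool_pos: [403.8, 99.9, 404.7]
tcp_rot: [3.142, -0.0, 1.83]
ft_force: [0.4, 1.2, -0.4]
opening: 0.012
finger_force: 0.0
t: 1.82
tool_pos: [495.9, -44.6, 404.5]
tcp_rot: [-3.141, -0.0, 1.471]
ft_force: [0.0, 0.8, -0.4]
opening: 0.007
finger_force: 0.0
t: 1.9
tool_pos: [498.0, -47.6, 404.3]
tcp_rot: [3.14, 0.002, 1.468]
ft_force: [-0.4, -0.3, 0.8]
opening: 0.004
finger_force: 0.0
```

```bash
python3 -m creep '{"fingers":[-1,-1,-1,-1,-1],"slide":[[0,0,-30],[0,0,-30],[0,0,-30],[0,0,-20],[0,0,0]],"rot":[[0,0,0],[0,0,0],[0,0,0],[0,0,0],[0,0,0]]}'
python3 - <<'E'
from h import *
a=robot.read_camera("side")["img"][170:320,250:430]; b=robot.read_camera("wrist")["img"]
a=cv2.resize(a,(480,400),interpolation=cv2.INTER_CUBIC); b=cv2.resize(b,(640,400))[:,160:480]
cv2.imwrite("pics/d1.png",np.hstack([a,b]))
E
```

```text
t: 2.32
tool_pos: [493.3, -42.0, 290.5]
tcp_rot: [-3.133, -0.002, 1.476]
ft_force: [-1.3, 0.1, -0.1]
opening: 0.005
finger_force: 0.0
```

View pics/d1.png

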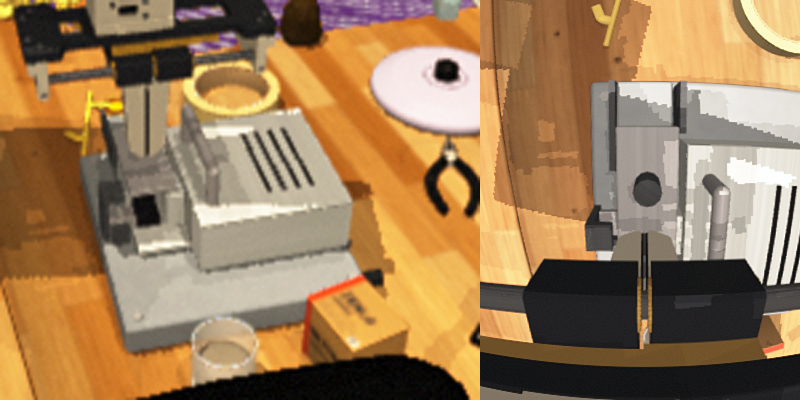

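The fingers stand above the bolt plate on the post's −y side, in line with it in x (wrist crop: post at (647,189), fingers at (645,245)). Next I lower and push +y.

```bash
python3 -m creep '{"fingers":[-1,-1,-1,-1,-1],"slide":[[0,0,-15],[0,0,0],[0.8,8.6,0],[0.8,8.6,0],[0.8,8.6,0]],"rot":[[0,0,0],[0,0,0],[0,0,0],[0,0,0],[0,0,0]]}'
python3 -m creep '{"fingers":[-1,-1,-1,-1,-1],"slide":[[0.8,8.6,0],[0.8,8.6,0],[0.8,8.6,0],[0.8,8.6,0],[0.8,8.6,0]],"rot":[[0,0,0],[0,0,0],[0,0,0],[0,0,0],[0,0,0]]}'
python3 -m creep '{"fingers":[-1,-1,-1,-1],"slide":[[0.8,8.6,0],[0.8,8.6,0],[0,0,0],[0,0,0]],"rot":[[0,0,0],[0,0,0],[0,0,0],[0,0,0]]}'
```

```text
t: 2.83
tool_pos: [498.3, -16.5, 281.2]
tcp_rot: [3.139, 0.001, 1.475]
ft_force: [-0.1, -1.3, 1.8]
opening: 0.008
finger_force: 0.8
t: 3.25
tool_pos: [501.9, 26.8, 279.9]
tcp_rot: [3.141, 0.0, 1.476]
ft_force: [0.5, -1.6, 1.3]
opening: 0.004
finger_force: 0.8
t: 3.58
tool_pos: [503.3, 39.6, 279.8]
tcp_rot: [-3.141, 0.011, 1.478]
ft_force: [-3.9, -25.8, 2.0]
opening: 0.008
finger_force: 12.9
```

The bolt reached its stop at −26 N, after the expected 70 mm of travel. Next I back off and go above the handle.

```bash
python3 -m creep '{"fingers":[-1,-1,0,0,0],"slide":[[-1,-10,0],[0,0,30],[0,0,30],[8,-22,0],[8,-22,0]],"rot":[[0,0,0],[0,0,0],[0,0,0],[0,0,0],[0,0,0]]}'
python3 -m creep '{"fingers":[0,0,0,0],"slide":[[8,-22,0],[8,-22,0],[0,0,0],[0,0,0]],"rot":[[0,0,0],[0,0,0],[0,0,0],[0,0,0]]}'
python3 - <<'E'
from h import *
a=robot.read_camera("side")["img"][170:320,250:430]; b=robot.read_camera("wrist")["img"]
a=cv2.resize(a,(480,400),interpolation=cv2.INTER_CUBIC); b=cv2.resize(b,(640,400))[:,160:480]
cv2.imwrite("pics/d2.png",np.hstack([a,b]))
E
```

```text
t: 4.0
tool_pos: [518.8, -10.0, 341.7]
tcp_rot: [3.138, -0.001, 1.477]
ft_force: [0.4, 0.5, -0.2]
opening: 0.171
finger_force: 0.0
t: 4.33
tool_pos: [534.5, -55.2, 339.2]
tcp_rot: [-3.14, -0.001, 1.473]
ft_force: [0.5, 0.1, -0.5]
opening: 0.455
finger_force: 0.0
```

View pics/d2.png

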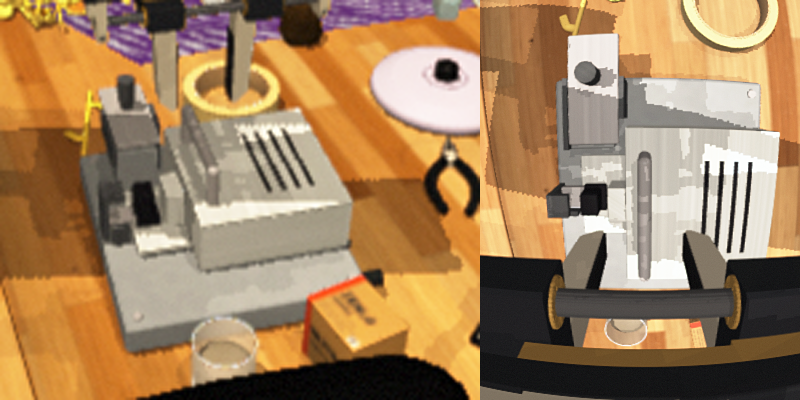

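The bolt is fully aside and the catch is exposed. The fingers straddle the handle bar centrally (bar at x≈644 in the wrist crop, fingers at 590 and 700). Next I lower and grip.

```bash
python3 -m creep '{"fingers":[0,0,0,-1,-1],"slide":[[0,0,-25],[0,0,-29],[0,0,0],[0,0,0],[0,0,0]],"rot":[[0,0,0],[0,0,0],[0,0,0],[0,0,0],[0,0,0]]}'
python3 -m creep '{"fingers":[-1,-1,-1,-1],"slide":[[0,0,0],[0,0,0],[0,0,0],[0,0,0]],"rot":[[0,0,0],[0,0,0],[0,0,0],[0,0,0]]}'
```

```text
t: 4.85
tool_pos: [534.7, -54.3, 286.8]
tcp_rot: [3.141, -0.0, 1.476]
ft_force: [0.6, -0.6, -0.3]
opening: 0.405
finger_force: 0.0
t: 5.18
tool_pos: [534.5, -55.0, 286.6]
tcp_rot: [3.141, 0.0, 1.475]
ft_force: [-8.9, 1.0, 5.4]
opening: 0.119
finger_force: 5.2
```

```bash
python3 -m creep '{"fingers":[-1,-1,-1,-1,-1],"slide":[[0,0,0],[3,-0.3,3.5],[3,-0.3,3.5],[2.6,-0.2,3.5],[0,0,0]],"rot":[[0,0,0],[0,0,0],[0,0,0],[0,0,0],[0,0,0]]}'
python3 -m creep '{"fingers":[-1,-1,-1],"slide":[[0,0,0],[0,0,0],[0,0,0]],"rot":[[0,0,0],[0,0,0],[0,0,0]]}'
```

```text
t: 5.6
tool_pos: [542.1, -55.8, 296.0]
tcp_rot: [-3.137, -0.0, 1.475]
ft_force: [-6.3, 0.4, 2.1]
opening: 0.097
finger_force: 30.0
t: 5.85
tool_pos: [542.0, -55.7, 296.0]
tcp_rot: [-3.137, -0.0, 1.475]
ft_force: [-5.3, -0.6, 1.8]
opening: 0.095
finger_force: 30.0
```

```bash
python3 -m creep '{"fingers":[-1,-1,-1,-0.4,-0.4],"slide":[[1.2,-0.1,1.5],[0,0,0],[0,0,0],[0,0,0],[0,0,0]],"rot":[[0,0,0],[0,0,0],[0,0,0],[0,0,0],[0,0,0]]}'
python3 -m creep '{"fingers":[-0.4,-0.4,-0.4,-1,-1],"slide":[[0,0,0],[0,0,25],[0,0,25],[-16,10,0],[-16,10,0]],"rot":[[0,0,0],[0,0,0],[0,0,0],[0,0,0],[0,0,0]]}'
python3 -m creep '{"fingers":[-1,-1,-1,-1],"slide":[[-16,10,0],[0,0,0],[0,0,0],[0,0,0]],"rot":[[0,0,0],[0,0,0],[0,0,0],[0,0,0]]}'
python3 - <<'E'
from h import *
a=robot.read_camera("side")["img"][170:320,250:430]; b=robot.read_camera("wrist")["img"]
a=cv2.resize(a,(480,400),interpolation=cv2.INTER_CUBIC); b=cv2.resize(b,(640,400))[:,160:480]
cv2.imwrite("pics/d3.png",np.hstack([a,b]))
E
```

```text
t: 6.27
tool_pos: [544.7, -56.0, 298.1]
tcp_rot: [3.14, -0.0, 1.475]
ft_force: [0.2, 0.2, -0.4]
opening: 0.193
finger_force: 0.0
t: 6.68
tool_pos: [513.4, -36.3, 349.9]
tcp_rot: [3.136, 0.001, 1.474]
ft_force: [0.1, -0.2, -0.4]
opening: 0.204
finger_force: 0.0
t: 7.02
tool_pos: [497.1, -26.2, 348.3]
tcp_rot: [3.139, 0.0, 1.475]
ft_force: [-0.5, -1.1, -0.5]
opening: 0.003
finger_force: 0.0
```

View pics/d3.png

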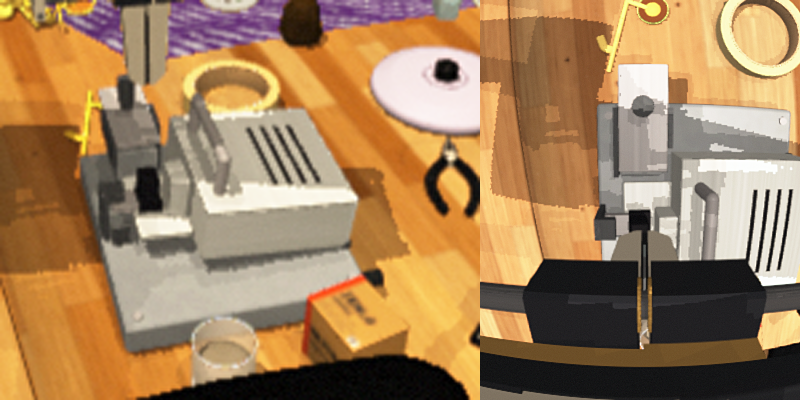

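The guard is held ajar. The stub's dark top is at about (640,216) in the wrist crop. I'll check that against my model before descending.

```bash
python3 - <<'E'
from h import *
c=robot.read_camera("wrist"); P=np.array([568.77,-58.3,-31.5122+10*np.pi])
B=np.vstack([w([[-77,0,87.5],[-77,10,87.5],[-95,70,80],[-55,52,80],[-75,105,112],[-118,10,77],[-118,-10,77]],P),[[496.5,-25.7,162.5]]])
u=cv2.fisheye.projectPoints(B[:,None],c["rvec"],c["tvec"],c["camera_matrix"],np.zeros(4))[0][:,0]
print((u+[320,0]).round(0).tolist())  # in d3.png coordinates
E
```

```text
[[642.0, 236.0], [642.0, 225.0], [619.0, 151.0], [669.0, 173.0], [644.0, 107.0], [594.0, 220.0], [596.0, 242.0], [644.0, 246.0]]
```

```bash
python3 -m creep '{"fingers":[-1,-1,-1,-1,-1],"slide":[[0,5,-30],[0,0,-30],[0,0,-14],[0,0,-6],[0,0,-6]],"rot":[[0,0,0],[0,0,0],[0,0,0],[0,0,0],[0,0,0]]}'
python3 -m creep '{"fingers":[-1,-1],"slide":[[0,0,0],[0,0,0]],"rot":[[0,0,0],[0,0,0]]}'
```

```text
t: 7.58
tool_pos: [496.6, -21.2, 261.0]
tcp_rot: [-3.141, -0.0, 1.475]
ft_force: [0.1, -0.1, 0.9]
opening: 0.003
finger_force: 0.0
t: 7.75
tool_pos: [496.8, -21.1, 262.3]
tcp_rot: [3.141, 0.0, 1.475]
ft_force: [-0.3, 0.4, 0.5]
opening: 0.006
finger_force: 0.0
```

```bash
python3 -m creep '{"fingers":[-1,-1,-1,-1,-1],"slide":[[-0.6,-6,0],[-0.6,-6,0],[-0.6,-6,0],[-0.6,-6,0],[-0.6,-6,0]],"rot":[[0,0,0],[0,0,0],[0,0,0],[0,0,0],[0,0,0]]}'
python3 -m creep '{"fingers":[-1,-1,-1,-1],"slide":[[-0.4,-4,0],[-0.4,-4,0],[0,0,0],[0,0,0]],"rot":[[0,0,0],[0,0,0],[0,0,0],[0,0,0]]}'
```

```text
t: 8.17
tool_pos: [493.1, -51.5, 262.2]
tcp_rot: [3.141, -0.0, 1.475]
ft_force: [0.3, 2.4, 1.3]
opening: 0.008
finger_force: 1.5
t: 8.5
tool_pos: [492.4, -57.4, 261.5]
tcp_rot: [-3.142, -0.005, 1.473]
ft_force: [2.9, 13.8, -0.5]
opening: 0.005
finger_force: 8.1
```

The catch is at its stop (13.8 N). Next I return to the handle.

```bash
python3 -m creep '{"fingers":[-1,-1,-1,0,0],"slide":[[0.3,3,0],[0,0,28],[0,0,28],[0,0,28],[26,-1,0]],"rot":[[0,0,0],[0,0,0],[0,0,0],[0,0,0],[0,0,0]]}'
python3 -m creep '{"fingers":[0,0,0,0,0],"slide":[[25,0,0],[0,0,0],[0,0,0],[0,0,-25],[0,0,-23]],"rot":[[0,0,0],[0,0,0],[0,0,0],[0,0,0],[0,0,0]]}'
python3 -m creep '{"fingers":[0,-1,-1,-1,-1],"slide":[[0,0,0],[0,0,0],[0,0,0],[0,0,0],[0,0,0]],"rot":[[0,0,0],[0,0,0],[0,0,0],[0,0,0],[0,0,0]]}'
python3 -m creep '{"fingers":[-1,-1,-1],"slide":[[0,0,0],[0,0,0],[0,0,0]],"rot":[[0,0,0],[0,0,0],[0,0,0]]}'
```

```text
t: 8.92
tool_pos: [517.7, -57.4, 351.3]
tcp_rot: [3.136, 0.003, 1.475]
ft_force: [0.6, -0.1, 0.4]
opening: 0.101
finger_force: 0.0
t: 9.33
tool_pos: [543.3, -57.3, 297.8]
tcp_rot: [3.14, 0.001, 1.475]
ft_force: [-1.4, -0.2, -0.5]
opening: 0.455
finger_force: 0.0
t: 9.75
tool_pos: [544.0, -57.0, 299.2]
tcp_rot: [3.139, 0.001, 1.475]
ft_force: [-0.2, 0.6, -0.0]
opening: 0.264
finger_force: 0.0
t: 10.0
tool_pos: [542.0, -56.7, 298.2]
tcp_rot: [-3.136, 0.0, 1.476]
ft_force: [-8.1, -0.5, 7.5]
opening: 0.097
finger_force: 30.0
```

```bash
python3 - <<'E'
import numpy as np
for t in np.arange(.1,1.3,.1): print(round(t,1),(-110*np.cos(t)+82*np.sin(t)).round(1),(82*np.cos(t)+110*np.sin(t)).round(1))
E
```

```text
0.1 -101.3 92.6
0.2 -91.5 102.2
0.3 -80.9 110.8
0.4 -69.4 118.4
0.5 -57.2 124.7
0.6 -44.5 129.8
0.7 -31.3 133.6
0.8 -17.8 136.0
0.9 -4.1 137.1
1.0 9.6 136.9
1.1 23.2 135.2
1.2 36.6 132.2
```

```bash
python3 -m creep '{"fingers":[-1,-1,-1,-1,-1],"slide":[[4.9,-0.5,4.9],[4.9,-0.5,4.7],[5.3,-0.5,4.4],[5.3,-0.5,4.2],[11.5,-1.1,7.6]],"rot":[[0,0,0],[0,0,0],[0,0,0],[0,0,0],[0,0,0]]}'
python3 -m creep '{"fingers":[-1,-1,-1,-1,-1],"slide":[[12.2,-1.2,6.3],[12.7,-1.2,5.1],[13.2,-1.3,3.8],[13.5,-1.3,2.4],[13.7,-1.3,1.1]],"rot":[[0,0,0],[0,0,0],[0,0,0],[0,0,0],[0,0,0]]}'
python3 -m creep '{"fingers":[-1,-1,-1,-1],"slide":[[13.7,-1.3,-0.2],[13.6,-1.3,-1.7],[0,0,0],[0,0,0]],"rot":[[0,0,0],[0,0,0],[0,0,0],[0,0,0]]}'
python3 - <<'E'
from h import *
a=robot.read_camera("side")["img"][120:320,240:480]
cv2.imwrite("pics/d4.png",cv2.resize(a,(600,500),interpolation=cv2.INTER_CUBIC))
E
```

```text
t: 10.42
tool_pos: [571.2, -59.5, 322.8]
tcp_rot: [-3.126, 0.0, 1.476]
ft_force: [-17.9, 0.2, 14.5]
opening: 0.095
finger_force: 30.0
t: 10.83
tool_pos: [640.3, -66.5, 343.9]
tcp_rot: [-3.139, 0.001, 1.475]
ft_force: [-5.6, -1.3, 6.7]
opening: 0.097
finger_force: 30.0
t: 11.17
tool_pos: [669.2, -69.5, 341.3]
tcp_rot: [3.138, 0.001, 1.475]
ft_force: [2.2, -3.0, 2.7]
opening: 0.095
finger_force: 30.0
```

View pics/d4.png

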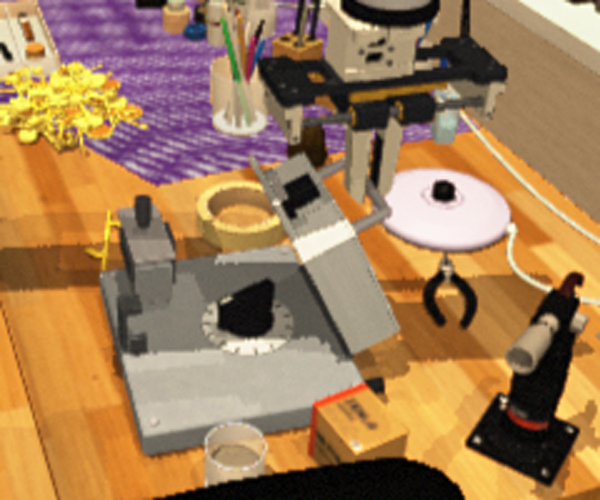

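The guard stands at about 1.1 rad and the dial is visible at about (248,305). I'll release, go over the top, and come down in front of the lip with the fingers closed.

```bash
python3 -m creep '{"fingers":[-0.6,-0.6,-0.6,-0.6,-0.6],"slide":[[0,0,0],[0,0,0],[0,0,0],[0,0,15],[0,0,25]],"rot":[[0,0,0],[0,0,0],[0,0,0],[0,0,0],[0,0,0]]}'
python3 -m creep '{"fingers":[-0.6,-1,-1,-1,-1],"slide":[[0,0,40],[0,0,5],[-34.8,6.7,0],[-34.8,6.7,0],[-34.8,6.7,0]],"rot":[[0,0,0],[0,0,0],[0,0,0],[0,0,0],[0,0,0]]}'
python3 -m creep '{"fingers":[-1,-1,-1,-1,-1],"slide":[[-34.8,6.7,0],[0,0,0],[0,0,-30],[0,0,-35],[0,0,0]],"rot":[[0,0,0],[0,0,0],[0,0,0],[0,0,0],[0,0,0]]}'
python3 -m creep '{"fingers":[-1],"slide":[[0,0,0]],"rot":[[0,0,0]]}'
python3 - <<'E'
from h import *
a=robot.read_camera("side")["img"][120:320,240:480]; b=robot.read_camera("wrist")["img"]
cv2.imwrite("pics/d5.png",np.hstack([cv2.resize(a,(480,400),interpolation=cv2.INTER_CUBIC),b[:,160:480]]))
E
```

```text
t: 11.63
tool_pos: [666.9, -68.3, 376.8]
tcp_rot: [-3.133, -0.002, 1.475]
ft_force: [0.2, 1.0, -0.0]
opening: 0.199
finger_force: 0.0
t: 12.05
tool_pos: [562.3, -48.2, 424.5]
tcp_rot: [-3.14, -0.001, 1.475]
ft_force: [-0.5, -0.7, 0.1]
opening: 0.011
finger_force: 0.0
t: 12.47
tool_pos: [526.6, -41.2, 354.9]
tcp_rot: [-3.131, -0.002, 1.475]
ft_force: [-2.1, 0.9, -1.2]
opening: 0.004
finger_force: 0.0
t: 12.55
tool_pos: [528.4, -41.8, 359.2]
tcp_rot: [-3.137, -0.001, 1.475]
ft_force: [0.8, -0.1, 1.3]
opening: 0.007
finger_force: 0.0
```

View pics/d5.png

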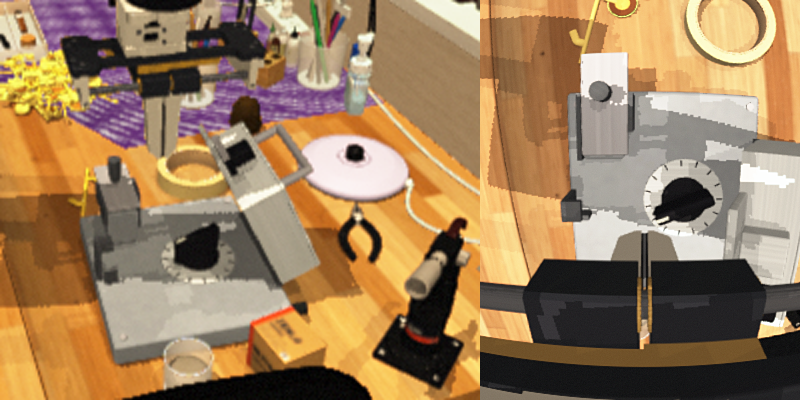

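The fingers are in front of the lip. In the wrist crop the dial's centre is at (685,197) and the white pointer at about (660,215), which is front and to the right. So the dial starts at −0.419. Next I push the guard back.

```bash
python3 -m creep '{"fingers":[-1,-1,-1,-1,-1],"slide":[[15,-1.5,0],[15,-1.5,0],[15,-1.5,0],[15,-1.5,0],[15,-1.5,0]],"rot":[[0,0,0],[0,0,0],[0,0,0],[0,0,0],[0,0,0]]}'
python3 -m creep '{"fingers":[-1,-1,-1,-1,-1],"slide":[[15,-1.5,0],[15,-1.5,0],[15,-1.5,0],[15,-1.5,0],[12,-1.2,0]],"rot":[[0,0,0],[0,0,0],[0,0,0],[0,0,0],[0,0,0]]}'
python3 -m creep '{"fingers":[-1,-1],"slide":[[0,0,0],[0,0,0]],"rot":[[0,0,0],[0,0,0]]}'
```

```text
t: 13.07
tool_pos: [606.3, -49.6, 372.3]
tcp_rot: [3.124, 0.003, 1.476]
ft_force: [-1.0, -1.4, 0.3]
opening: 0.004
finger_force: 1.0
t: 13.48
tool_pos: [677.1, -56.9, 362.3]
tcp_rot: [3.14, 0.0, 1.475]
ft_force: [-1.1, -0.3, -1.2]
opening: 0.005
finger_force: 0.8
t: 13.65
tool_pos: [676.6, -56.9, 361.7]
tcp_rot: [3.139, 0.0, 1.475]
ft_force: [-0.6, -0.0, -0.4]
opening: 0.007
finger_force: 0.0
```

```bash
python3 -m creep '{"fingers":[-1,-1,-1,-1,-1],"slide":[[-25,0,0],[-27,0,0],[-28,0,0],[-28,-1,0],[0,0,0]],"rot":[[0,0,0],[0,0,0],[0,0,0],[0,0,1],[0,0,1]]}'
python3 -m creep '{"fingers":[0,0,0,0,0],"slide":[[0,0,0],[0,0,0],[0,0,0],[0,0,0],[0,0,0]],"rot":[[0,0,1],[0,0,1],[0,0,1],[0,0,1],[0,0,1]]}'
python3 -m creep '{"fingers":[0,0,0,0,0],"slide":[[0,0,0],[0,0,0],[0,0,0],[0,0,0],[0,0,0]],"rot":[[0,0,1],[0,0,1],[0,0,1],[0,0,1],[0,0,1]]}'
python3 -m creep '{"fingers":[0,0,0,0,0],"slide":[[0,0,0],[0,0,0],[0,0,0],[0,0,0],[0,0,0]],"rot":[[0,0,1],[0,0,1],[0,0,1],[0,0,1],[0,0,1]]}'
python3 -m creep '{"fingers":[0,0,0],"slide":[[0,0,0],[0,0,0],[0,0,0]],"rot":[[0,0,1],[0,0,1],[0,0,0]]}'
python3 - <<'E'
from h import *
a=robot.read_camera("side")["img"][120:320,240:480]; b=robot.read_camera("wrist")
cv2.imwrite("pics/d6.png",np.hstack([cv2.resize(a,(480,400),interpolation=cv2.INTER_CUBIC),b["img"][:,160:480]]))
c=b; P=np.array([568.77,-58.3,-31.5122+10*np.pi])
B=w([[0,0,70],[-29.2,-13,70],[-120,110,30],[0,0,40]],P)
u=cv2.fisheye.projectPoints(B[:,None],c["rvec"],c["tvec"],c["camera_matrix"],np.zeros(4))[0][:,0]
print((u+[320,0]).round(0).tolist(),robot.get_state()["qpos"].round(2))
E
```

```text
t: 14.07
tool_pos: [563.1, -57.0, 361.1]
tcp_rot: [-3.138, -0.001, 1.689]
ft_force: [-1.3, -0.5, 0.5]
opening: 0.003
finger_force: 0.0
t: 14.48
tool_pos: [567.4, -57.6, 361.8]
tcp_rot: [3.14, 0.001, 2.213]
ft_force: [-0.1, -0.8, -0.2]
opening: 0.313
finger_force: 0.0
t: 14.9
tool_pos: [567.5, -57.6, 361.7]
tcp_rot: [3.141, 0.002, 2.737]
ft_force: [-0.4, 0.1, -0.6]
opening: 0.499
finger_force: 0.0
t: 15.32
tool_pos: [567.5, -57.6, 361.6]
tcp_rot: [-3.141, 0.002, -3.023]
ft_force: [0.0, -0.0, -0.6]
opening: 0.501
finger_force: 0.0
t: 15.57
tool_pos: [567.5, -57.6, 361.6]
tcp_rot: [-3.141, 0.001, -2.815]
ft_force: [-0.2, 0.2, -0.7]
opening: 0.501
finger_force: 0.0
[[642.0, 198.0], [642.0, 163.0], [783.0, 129.0], [642.0, 190.0]] [-0.3   0.33  1.55  0.    1.26 -2.19]
```

View pics/d6.png

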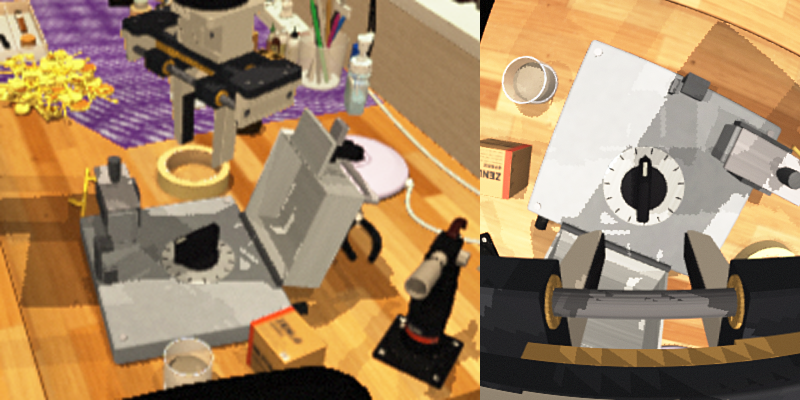

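The bar is in line with the tool (bar centre at about (644,190), pointer up at (644,165)) and the guard leans back. I'll check the guard angle by projecting the lip edge.

```bash
python3 - <<'E'
from h import *
c=robot.read_camera("side"); P=np.array([568.77,-58.3,-31.5122+10*np.pi])
for t in (1.6,1.7,1.8,1.9,2.0):
    q=[]
    for x,y,z in [(-169,38,2),(-169,-38,2),(-125,65,2),(-125,-65,2)]:
        q.append([75+x*np.cos(t)+z*np.sin(t),y,32+z*np.cos(t)-x*np.sin(t)])
    u=proj(c,w(q,P)); print(t,((u-[240,120])*2).round(0).tolist())
E
```

```text
1.6 [[265.0, 104.0], [291.0, 141.0], [252.0, 126.0], [296.0, 192.0]]
1.7 [[279.0, 104.0], [307.0, 140.0], [262.0, 126.0], [307.0, 191.0]]
1.8 [[293.0, 104.0], [322.0, 141.0], [272.0, 126.0], [318.0, 191.0]]
1.9 [[306.0, 107.0], [336.0, 143.0], [282.0, 128.0], [328.0, 192.0]]
2.0 [[319.0, 110.0], [349.0, 146.0], [291.0, 130.0], [338.0, 195.0]]
```

The guard is at about 1.87 rad, which is clear. Next I lower onto the dial's bar and grip it.

```bash
python3 -m creep '{"fingers":[0,0,0,0,0],"slide":[[0,0.7,-35],[0,0,-35],[0,0,-30],[0,0,-15],[0,0,-10]],"rot":[[0,0,0],[0,0,0],[0,0,0],[0,0,0],[0,0,0]]}'
python3 -m creep '{"fingers":[0,-1,-1,-1,-1],"slide":[[0,0,0],[0,0,0],[0,0,0],[0,0,0],[0,0,0]],"rot":[[0,0,0],[0,0,0],[0,0,0],[0,0,0],[0,0,0]]}'
python3 -m creep '{"fingers":[-1,-1,-1],"slide":[[0,0,0],[0,0,0],[0,0,0]],"rot":[[0,0,0],[0,0,0],[0,0,0]]}'
```

```text
t: 16.13
tool_pos: [567.1, -56.8, 233.1]
tcp_rot: [3.139, -0.003, -2.821]
ft_force: [-0.1, -0.1, -0.4]
opening: 0.502
finger_force: 0.0
t: 16.55
tool_pos: [568.5, -57.2, 236.8]
tcp_rot: [-3.14, 0.002, -2.818]
ft_force: [-1.3, 0.5, 0.6]
opening: 0.264
finger_force: 0.0
t: 16.8
tool_pos: [568.6, -57.7, 236.2]
tcp_rot: [-3.139, 0.002, -2.818]
ft_force: [0.6, -3.2, 2.1]
opening: 0.125
finger_force: 30.0
```

```bash
python3 -m creep '{"fingers":[-1,-1,-1,-1,-1],"slide":[[0,0,0],[0,0,0],[0,0,0],[0,0,0],[0,0,0]],"rot":[[0,0,-1],[0,0,-1],[0,0,-1],[0,0,-1],[0,0,-1]]}'
python3 -m creep '{"fingers":[-1,-1,-1,-1,-1],"slide":[[0,0,0],[0,0,0],[0,0,0],[0,0,0],[0,0,0]],"rot":[[0,0,-1],[0,0,-1],[0,0,-1],[0,0,-1],[0,0,-1]]}'
python3 -m creep '{"fingers":[-1,-1,-1,-1,-1],"slide":[[0,0,0],[0,0,0],[0,0,0],[0,0,0],[0,0,0]],"rot":[[0,0,-1],[0,0,-1],[0,0,0],[0,0,0],[0,0,0]]}'
```

```text
t: 17.22
tool_pos: [568.7, -57.9, 236.2]
tcp_rot: [-3.14, 0.003, 2.936]
ft_force: [1.6, -4.8, 1.8]
opening: 0.127
finger_force: 30.0
t: 17.63
tool_pos: [568.6, -58.1, 236.2]
tcp_rot: [-3.141, 0.003, 2.413]
ft_force: [1.1, -5.1, -1.3]
opening: 0.127
finger_force: 30.0
t: 18.05
tool_pos: [568.6, -58.2, 236.3]
tcp_rot: [3.141, 0.003, 2.208]
ft_force: [0.1, -4.7, 2.3]
opening: 0.13
finger_force: 30.0
```

```bash
python3 -m creep '{"fingers":[-0.5,-0.5,-0.5,-0.5,-0.5],"slide":[[0,0,0],[0,0,0],[0,0,0],[0,0,0],[0,0,20]],"rot":[[0,0,0],[0,0,0],[0,0,0],[0,0,0],[0,0,0]]}'
python3 -m creep '{"fingers":[-0.5,-0.5,-0.5,-0.5,-0.5],"slide":[[0,0,30],[0,0,30],[-20,0,20],[-20,0,0],[0,0,0]],"rot":[[0,0,0],[0,0,0],[0,0,0],[0,0,0],[0,0,0]]}'
python3 - <<'E'
from h import *
a=robot.read_camera("side")["img"][120:320,240:480]; b=robot.read_camera("wrist")
cv2.imwrite("pics/d7.png",np.hstack([cv2.resize(a,(480,400),interpolation=cv2.INTER_CUBIC),b["img"][:,160:480]]))
P=np.array([568.77,-58.3,-31.5122+10*np.pi])
B=w([[0,0,70]]+[[-30*np.cos(t),30*np.sin(t),70] for t in (.419,.838,1.257)],P)
print((cv2.fisheye.projectPoints(B[:,None],b["rvec"],b["tvec"],b["camera_matrix"],np.zeros(4))[0][:,0]+[320,0]).round().tolist())
E
```

```text
t: 18.47
tool_pos: [566.4, -56.4, 252.0]
tcp_rot: [-3.137, -0.006, 2.208]
ft_force: [0.2, 0.3, 0.6]
opening: 0.249
finger_force: 0.0
t: 18.88
tool_pos: [525.8, -56.4, 336.6]
tcp_rot: [-3.141, -0.0, 2.209]
ft_force: [-0.0, -0.2, -1.0]
opening: 0.252
finger_force: 0.0
[[682.0, 235.0], [669.0, 205.0], [684.0, 202.0], [698.0, 205.0]]
```

View pics/d7.png

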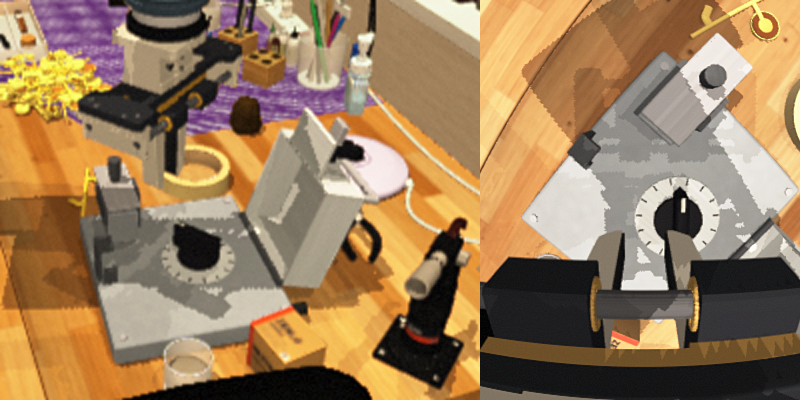

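The pointer's white line is at about (684,203), which matches the prediction for 0.838 at (684,202). The bolt is still aside, the guard still stands open, and the robot touches nothing.

```bash
python3 -c "
from bench import robot
print(robot.finish_job())"
```

```text
the job is handed in; nothing more can be done
None
```

I've handed the job in: the bolt and catch are fully aside, the guard stands open at about 1.87 rad, and the dial is three clicks clockwise, from −0.419 to about 0.838 rad by the camera; the judge gave no verdict.

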